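Unstack a gearbox kit into its nests

TASK

Two stacks of gearbox parts have come to the kitting bench: take them apart and lay each of the four parts (large gear, medium gear, flanged bushing, pinion) in the blue nest whose round pocket is cut for its diameter, hub or body upward, lying flat on the pocket floor. Set the parts down rather than dropping them, and leave the glass jar and the bolt standing where they are.

Things in the scene. Friction and masses are not known exactly. Their poses are not given: they have to be found in the camera images.
- gear_large: The larger dark steel spur gear, 24 teeth: toothed disc 104 mm across the tips and 14 mm thick, with a round hub on top, 34 mm in diameter and 20 mm high (34 mm in all). About 0.75 kg. Starts hub up on the bench, under one stack, a smaller part resting on its hub. Take it by the hub. Origin: centre of its underside, z up along its axis.
- gear_medium: The smaller of the two hubbed dark steel spur gears, 18 teeth: toothed disc 80 mm across the tips and 14 mm thick, with a round hub on top, 34 mm in diameter and 20 mm high (34 mm in all). About 0.5 kg. Starts hub up on the bench, under the other stack, a smaller part resting on its hub. Take it by the hub. Origin: centre of its underside, z up along its axis.
- bushing: Flanged bronze bushing: flange 60 mm in diameter and 10 mm thick at the bottom, round body 38 mm in diameter rising 30 mm above it (40 mm in all). About 0.26 kg. Starts flange down, loosely resting on the hub of one of the two gears. Origin: centre of its underside, z up along its axis.
- pinion: Small dark steel pinion, 12 teeth: toothed part 42 mm across the tips and 24 mm high, with a round hub on top, 28 mm in diameter and 16 mm high (40 mm in all). About 0.24 kg. Starts hub up, loosely resting on the hub of the other gear. Origin: centre of its underside, z up along its axis.
- nest_large: Blue plastic kit nest fixed to the bench for the large gear: a square plate 140 x 140 mm, 16 mm thick, with one round flat-bottomed pocket 118 mm in diameter and 8 mm deep in its middle. Origin at the centre of the plate's underside, z up on the pocket's axis; the pocket floor lies 8 mm above the origin.
- nest_medium: Blue plastic kit nest fixed to the bench for the medium gear: a square plate 116 x 116 mm, 16 mm thick, with one round flat-bottomed pocket 94 mm in diameter and 8 mm deep in its middle. Origin at the centre of the plate's underside, z up on the pocket's axis; the pocket floor lies 8 mm above the origin.
- nest_bushing: Blue plastic kit nest fixed to the bench for the bushing: a square plate 96 x 96 mm, 16 mm thick, with one round flat-bottomed pocket 74 mm in diameter and 8 mm deep in its middle. Origin at the centre of the plate's underside, z up on the pocket's axis; the pocket floor lies 8 mm above the origin.
- nest_pinion: Blue plastic kit nest fixed to the bench for the pinion: a square plate 78 x 78 mm, 16 mm thick, with one round flat-bottomed pocket 56 mm in diameter and 8 mm deep in its middle. Origin at the centre of the plate's underside, z up on the pocket's axis; the pocket floor lies 8 mm above the origin.
- jar: Bystander: closed glass jar with black lid and pale label, 56 mm in diameter, 65 mm high, standing loose on the bench among the parts. Origin at the centre of its underside, z up.
- bolt: Bystander: bright steel hex bolt standing loose on its head among the parts; head 30 mm across flats and 12.5 mm high, shank 20 mm in diameter, 70 mm high in all. Origin at the centre of its underside, z up.
Not all that is in view belongs to the job. Leave any orange or pink look-alike of the nest_medium alone.

How it is judged:
By the outcome, as a careful person would: the job done as asked, in the order asked, and still so for the second after the job is handed in, with the robot touching nothing.
It also fails if it takes over 99 s, if anything falls off the work surface, if the arm or the gripper's body presses on something with over 40 N, if the wrist force passes 120 N, or if a joint passes its speed limit or range.

ROBOT

A 6-joint arm with a two-finger parallel gripper is mounted at the origin on the work surface. World frame = base frame: x ahead of the robot, y to its left, z up, the work surface at z = 0. Lengths are in mm, angles in degrees, forces in N, time in s.
With the tool pointing down it reaches from about 150 to 775 mm from the base axis. Payload 6.1 kg.
Tool frame: the origin (TCP) lies at the very end of the fingers, on their centre line; the grasp point (between the pads) lies 19 mm behind it; z points along the fingers, y is the line along which they close (so a half turn about z gives the same grasp; the last joint's range is limited). The gripper opens to 85 mm and grips with 20 to 120 N. Pads are 22 mm wide; open, the fingers measure 114 mm over their backs; the gripper's body (76 mm by 85 mm) begins 54 mm behind the grasp point. The pads swing forward as they close: fully open they stand 13 mm farther back than shut.
Start: joints at [65.432, 7.208, -2.269, 80.523, 0, 90], TCP at [218.276, 477.456, 231.295] pointing down, gripper open.
Joint ranges: [-155.77, 155.77], [-54.66, 111.73], [-72.52, 77.12], [-102.08, 115.82], [-83.92, 84.16], [-180, 180]. Speed limits (degrees/s): [136.94, 136.94, 172.46, 180, 180, 180].

INTERFACE

Orientations are given as a 3x3 rotation matrix whose columns are the frame's x, y, z axes.
In Python, from cell import bot gives the robot as it stands.
- The arm moves only by the tool apply_moves, never from a script. Its argument "plan" is a list of rows, each an object of numbers: "x", "y", "z": the shift along the tool's x, y, z in units of 30 mm (1.0 is 30 mm); "wx", "wy", "wz": the turn, a rotation vector about the tool's x, y, z in units of 5 degrees (1.0 is 5 degrees). A call has 1 to 5 rows; each row is the pose to reach, as a shift and turn from the pose commanded when the call began, along the tool's axes at that moment; what a row does not reach only later rows make up. A row lasts 1/12 s, in which the tool goes at most 41.7 mm and 7.16 degrees, less where a joint would pass 70% of its speed; a pose out of reach is approached as far as the arm can. A call with a gripper value outside its range is refused whole. "hand" is the finger opening in mm, from 0 to 85.4, set as the call begins (left out, the last holds). The fingers move at their own pace and stop on an object; "grip_force" is the grip in N (left out, the last holds). Time passes only in rows, so rows that repeat a pose let the fingers close. It gives the time, the measured TCP pose, the force, the opening and the grip force at its end, in the units of the state.
- bot.read_state(): the state, without advancing time (a new reading comes with each control period).
- bot.grab_frame(name): name is "side" or "top"; returns (picture, depth): 400x640x3 uint8, red, green, blue; 400x640 float32, mm along the optical axis (not along the pixel's ray), 0 where there is no reading.
- bot.get_calibration(name): a dict with "fx", "fy", "cx", "cy" (pixels), "rvec" (rotation vector, rad) and "tvec" (3), from world to camera coordinates, as OpenCV has them. Camera axes: x right, y down, z forward; pixel columns grow to the right and rows downward; lengths in mm; the calibration is good to about 2 mm. A picture is of the moment at which its call begins. get_calibration takes no time and is no camera call.
- bot.finish_job(): hands the job in; it is judged then, once.
Trained networks look in the newest picture that a camera, given by its name, has taken for a name from the list of things; names that differ only in an ending like _2 or _b are one class to them, and where a whole thing is asked for, a point or a joint stands for the part that bears it (a point fixed in the world has none). Each returns a list of dicts, best first, with "score" (0 to 1); they miss things now and then, are a little off and sometimes report something else, mostly with a low value. They report only what shows in the picture. A call takes as long as a camera call. They do not tell look-alikes from the thing itself.
- bot.look_for(camera, target): "location" ([x, y, z] in mm, in world coordinates, good to about 4 mm: the middle of the surface that is visible of it).
- bot.regions_of(camera, target): "region" (400x640 bool, what is visible of it).
- bot.landmark_of(camera, target): "location" ([x, y, z] in mm, in world coordinates, good to about 4 mm: a listed point, or the origin of a listed thing).
The state is a dict: "t": time; "qpos": joint angles; "joint_vel": joint speeds; "effort": joint torques, N m; "tcp_pos": TCP position; "eef_rot": TCP orientation; "force": force on the tool from outside, world axes, zero at the start; "wrist_torque": the same for the moment, N m; "width": finger opening in mm; "grip_force": force on a finger pad.
Only numpy, scipy, OpenCV 4.12 (cv2) and the standard library are available. Lean on these libraries where they do the work, as an engineer would, in place of code of your own. Each camera call takes 0.05 s, during which the arm holds its last target. There are 200 camera calls.

## Working session

There is one attempt and no reset: what is moved stays moved. The work goes in short steps, Python scripts to look and compute and a tool call to move; the robot and the scene stay as the last step left them, time stands still between calls to the robot, and variables do not carry over. Pictures are saved under pics/ and viewed, at most 14 in all, crops included, and the job is handed in when it is done.

Besides the shell and the picture viewer there is one more tool, called after "Call:" as name([rows], argument=value, ...), one row to a line, values as JSON. apply_moves: Moves the arm, as the interface text tells. Its arguments: {"type":"object","properties":{"plan":{"type":"array"},"hand":{"type":"number"},"grip_force":{"type":"number"}},"required":["plan"]}

```bash
mkdir -p pics
cat > h.py <<'E'
import numpy as np, cv2
from cell import bot
def cal(n):
    c=bot.get_calibration(n); R,_=cv2.Rodrigues(np.array(c["rvec"],float)); return c,R,np.array(c["tvec"],float).ravel()
def cloud(n,d):
    c,R,t=cal(n); v,u=np.mgrid[0:d.shape[0],0:d.shape[1]]
    P=np.stack([(u-c["cx"])/c["fx"]*d,(v-c["cy"])/c["fy"]*d,d],-1)
    return (P-t)@R
def px(n,p):
    c,R,t=cal(n); q=R@np.array(p,float)+t; return [round(c["fx"]*q[0]/q[2]+c["cx"]),round(c["fy"]*q[1]/q[2]+c["cy"])]
def save(img,f): cv2.imwrite("pics/"+f,cv2.cvtColor(img,cv2.COLOR_RGB2BGR))
E
python3 - <<'E'
from h import *
for n in ("top","side"):
    im,d=bot.grab_frame(n); save(im,n+"0.png"); np.save(n+"0.npy",d)
    for k in "gear_large gear_medium bushing pinion nest_large nest_medium nest_bushing nest_pinion jar bolt".split():
        if n=="side" and k.startswith("nest"): continue
        for r in bot.landmark_of(n,k)[:3]: print(n,k,round(r["score"],2),np.round(r["location"]),px(n,r["location"]))
s=bot.read_state(); print(s["t"],s["tcp_pos"],np.round(s["eef_rot"],3),s["width"])
E
```

```text
top gear_large 0.72 [628. 106.   0.] [261, 152]
top gear_large 0.72 [ 642. -106.    3.] [323, 149]
top gear_medium 0.6 [584. 281.   3.] [208, 164]
top gear_medium 0.21 [585. 279.  38.] [206, 161]
top bushing 0.78 [634. 102.  34.] [260, 148]
top pinion 0.41 [584. 277.  38.] [207, 161]
top nest_large 0.58 [ 587. -292.    0.] [378, 166]
top nest_medium 0.95 [ 638. -504.    4.] [440, 152]
top nest_medium 0.87 [ 212. -286.    5.] [377, 278]
top nest_medium 0.86 [ 296. -501.    1.] [442, 253]
top nest_bushing 0.82 [ 459. -170.    2.] [341, 202]
top jar 0.76 [421. 310.   1.] [196, 211]
top bolt 0.56 [536. -12.  -2.] [294, 179]
side gear_large 0.91 [630. 108.   0.] [383, 166]
side gear_medium 0.5 [582. 279.   0.] [360, 143]
side bushing 0.6 [629. 102.  37.] [383, 157]
side bushing 0.55 [527.  -9.   4.] [355, 186]
side pinion 0.53 [588. 280.  33.] [362, 134]
side pinion 0.25 [528.  -7.   0.] [355, 187]
side jar 0.56 [426. 308.  -2.] [314, 142]
side bolt 0.77 [528.  -8.   3.] [356, 186]
0.9 [218.28303967 477.45324156 231.31994013] [[-0.909  0.416  0.   ]
 [ 0.416  0.909  0.   ]
 [-0.     0.    -1.   ]] 85.48475871822627
```

Run:
```python
from h import *
im=cv2.imread("pics/top0.png"); c=im[110:310,150:490]; cv2.imwrite("pics/top0c.png",cv2.resize(c,None,fx=2.35,fy=2.35,interpolation=cv2.INTER_CUBIC))
im=cv2.imread("pics/side0.png"); 
cv2.imwrite("pics/side0c.png",cv2.resize(im,None,fx=1.25,fy=1.25))
hsv=cv2.cvtColor(cv2.imread("pics/top0.png"),cv2.COLOR_BGR2HSV); d=np.load("top0.npy"); P=cloud("top",d)
m=((hsv[...,0]>95)&(hsv[...,0]<130)&(hsv[...,1]>100)).astype(np.uint8)
m=cv2.morphologyEx(m,cv2.MORPH_CLOSE,np.ones((3,3)))
n,l,st,ce=cv2.connectedComponentsWithStats(m)
for i in range(1,n):
    if st[i,4]<100: continue
    q=P[(l==i)&(d>0)]; z=np.median(q[:,2])
    h=cv2.minAreaRect(q[abs(q[:,2]-16)<5][:,:2].astype(np.float32)) if (abs(q[:,2]-16)<5).sum()>20 else None
    print(st[i],np.round(ce[i]),np.round(np.median(q,0)),h)
```

```text
[ 305  131   36   35 1155] [322. 148.] [ 644. -104.   11.] ((640.82275390625, -103.79656219482422), (117.06319427490234, 114.76524353027344), 4.504150390625)
[ 357  144   42   41 1721] [377. 164.] [ 591. -291.   11.] ((589.122314453125, -290.6358642578125), (139.40428161621094, 140.7422332763672), 89.98014831542969)
[325 186  30  30 843] [340. 201.] [ 462. -165.   12.] ((461.1705322265625, -163.686767578125), (95.41664123535156, 96.68526458740234), 0.662788987159729)
[233 195  24  25 562] [245. 207.] [438. 150.  12.] ((436.4652099609375, 150.26806640625), (77.30038452148438, 77.81537628173828), 4.578653812408447)
```

View pics/top0c.png

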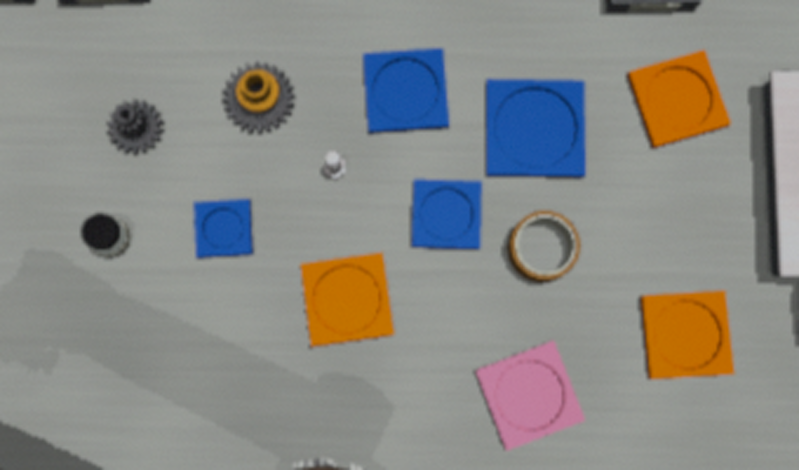

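View pics/side0c.png

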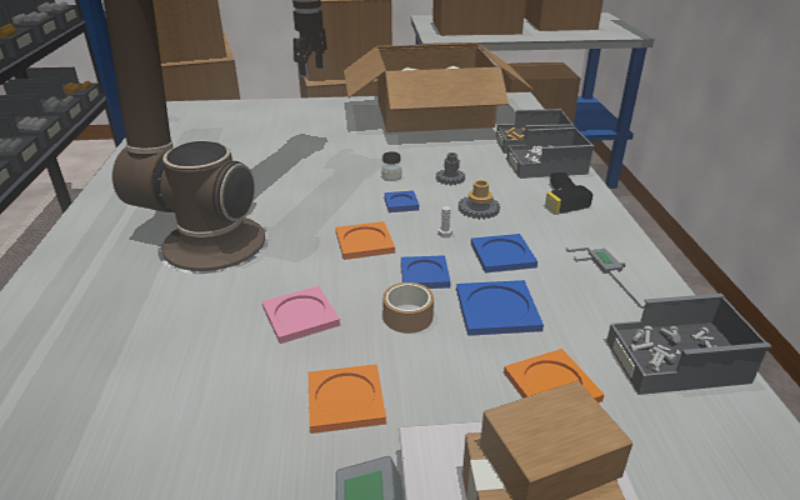

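The top crop shows blue nests at crop px (405,90) medium, (535,128) large, (446,213) bushing and (224,228) pinion. The stacks are at (258,97), bushing on the large gear, and (135,127), pinion on the medium gear. The jar is at (105,233) and the bolt at (333,165).

The nest_medium candidates are blue (405,90), orange (678,98), (347,300) and (687,335), and pink (530,395). Blue is the one meant: its plate measures 116 mm, and this enlarged crop confirms it.

Next I refine the stack axes from depth.

Run:
```python
from h import *
for n in ("top","side"):
    d=np.load(n+"0.npy"); P=cloud(n,d)
    for nm,c in dict(large=(630,105),med=(584,280)).items():
        r=np.hypot(P[...,0]-c[0],P[...,1]-c[1])
        for lo,hi,R in ((66,82,35),(50,62,40),(38,50,45),(5,22,62)):
            q=P[(d>0)&(r<R)&(P[...,2]>lo)&(P[...,2]<hi)]
            if len(q)<6: print(n,nm,lo,len(q));continue
            (x,y),rad=cv2.minEnclosingCircle(q[:,:2].astype(np.float32))
            print(n,nm,lo,len(q),"circ",round(x,1),round(y,1),round(rad,1),"mean",np.round(q.mean(0),1))
```

```text
top large 66 68 circ 627.4 106.6 20.2 mean [627.2 105.9  72.8]
top large 50 20 circ 624.6 104.8 18.2 mean [623.  104.6  55.9]
top large 38 134 circ 627.6 105.6 30.6 mean [622.7 104.2  43.8]
top large 5 407 circ 630.2 104.0 59.8 mean [621.6 106.4  11.9]
top med 66 52 circ 582.2 280.8 13.8 mean [581.8 281.2  73.2]
top med 50 53 circ 582.4 282.2 21.3 mean [579.9 278.8  56.3]
top med 38 27 circ 583.6 281.6 21.8 mean [577.4 277.5  45.8]
top med 5 283 circ 584.1 280.6 61.6 mean [576.3 279.5  11.9]
side large 66 75 circ 628.0 100.2 21.1 mean [628.9  98.9  71.2]
side large 50 51 circ 626.2 99.3 21.5 mean [626.3  90.5  56. ]
side large 38 110 circ 625.8 98.6 32.3 mean [625.6  88.6  43.6]
side large 5 358 circ 627.9 102.3 53.4 mean [624.2  89.5  12.1]
side med 66 42 circ 584.8 274.8 18.5 mean [583.  273.6  71.6]
side med 50 49 circ 581.9 275.8 23.0 mean [581.6 268.8  56.3]
side med 38 39 circ 582.1 271.2 18.9 mean [579.5 264.6  44.4]
side med 5 182 circ 585.5 275.2 44.5 mean [579.8 266.8  12.8]
```

Call:
apply_moves([
  {"wz":-1.4,"x":-1.3},
  {"wz":-2.8,"x":-2.6},
  {"wz":-4.2,"x":-3.9},
  {"wz":-4.92,"x":-5},
  {"wz":-4.92,"x":-5},
], hand=85, grip_force=70)

```text
invalid input at $.plan[0]: expected keys x, y, z, wx, wy, wz
```

Call:
apply_moves([
  {"x":-1.35,"y":-0.1,"z":0,"wx":0,"wy":0,"wz":-1.2},
  {"x":-2.7,"y":-0.2,"z":0,"wx":0,"wy":0,"wz":-2.4},
  {"x":-4.05,"y":-0.3,"z":0,"wx":0,"wy":0,"wz":-3.6},
  {"x":-5.4,"y":-0.4,"z":0,"wx":0,"wy":0,"wz":-4.92},
  {"x":-6.7,"y":-0.5,"z":0,"wx":0,"wy":0,"wz":-4.92},
], hand=85, grip_force=70)

```text
t: 1.32
tcp_pos: [396.1, 379.3, 231.5]
eef_rot: [[-1.0, -0.006, 0.0], [-0.006, 1.0, 0.0], [-0.0, 0.0, -1.0]]
force: [0.8, 1.7, -0.7]
width: 85.1
grip_force: 0.0
```

Call:
apply_moves([
  {"x":-1.25,"y":-0.66,"z":0,"wx":0,"wy":0,"wz":0},
  {"x":-2.5,"y":-1.32,"z":0,"wx":0,"wy":0,"wz":0},
  {"x":-3.75,"y":-2.0,"z":0,"wx":0,"wy":0,"wz":0},
  {"x":-5,"y":-2.65,"z":0,"wx":0,"wy":0,"wz":0},
  {"x":-6.24,"y":-3.34,"z":0,"wx":0,"wy":0,"wz":0},
])

```text
t: 1.73
tcp_pos: [580.3, 280.8, 231.3]
eef_rot: [[-1.0, -0.0, 0.0], [-0.0, 1.0, 0.0], [-0.0, 0.0, -1.0]]
force: [-0.2, 0.9, 0.6]
width: 84.6
grip_force: 0.0
```

Call:
apply_moves([
  {"x":0,"y":0,"z":1.3,"wx":0,"wy":0,"wz":0},
  {"x":0,"y":0,"z":2.6,"wx":0,"wy":0,"wz":0},
  {"x":0,"y":0,"z":3.9,"wx":0,"wy":0,"wz":0},
  {"x":0,"y":0,"z":4.8,"wx":0,"wy":0,"wz":0},
  {"x":0,"y":0,"z":5.2,"wx":0,"wy":0,"wz":0},
])

```text
t: 2.15
tcp_pos: [576.4, 280.7, 70.3]
eef_rot: [[-1.0, -0.0, -0.006], [-0.0, 1.0, -0.003], [0.006, -0.003, -1.0]]
force: [-0.5, -0.1, 0.1]
width: 85.3
grip_force: 0.0
```

Call:
apply_moves([
  {"x":0,"y":0,"z":0.25,"wx":0,"wy":0,"wz":0},
  {"x":0,"y":0,"z":0.5,"wx":0,"wy":0,"wz":0},
  {"x":0,"y":0,"z":0.5,"wx":0,"wy":0,"wz":0},
])

```text
t: 2.4
tcp_pos: [578.9, 282.4, 60.5]
eef_rot: [[-1.0, -0.001, 0.001], [-0.001, 1.0, 0.0], [-0.001, 0.0, -1.0]]
force: [-0.3, 0.8, -0.1]
width: 84.9
grip_force: 0.0
```

Run:
```python
from h import *
ims=[]
for n,p in (("top",(582,280,60)),("side",(582,280,60))):
    im,d=bot.grab_frame(n); u,v=px(n,p); ims.append(cv2.resize(im[max(v-40,0):v+40,u-40:u+40],(400,400),interpolation=cv2.INTER_CUBIC))
save(np.hstack(ims),"g1.png")
for i in range(3): s=bot.read_state(); print(np.round(s["tcp_pos"],1),np.round(s["qpos"],2))
```

```text
[579.5 282.6  62. ] [26.   22.55 -3.76 63.55  0.   25.96]
[579.5 282.6  62. ] [26.   22.55 -3.76 63.55  0.   25.96]
[579.5 282.6  62. ] [26.   22.55 -3.76 63.55  0.   25.96]
```

View pics/g1.png

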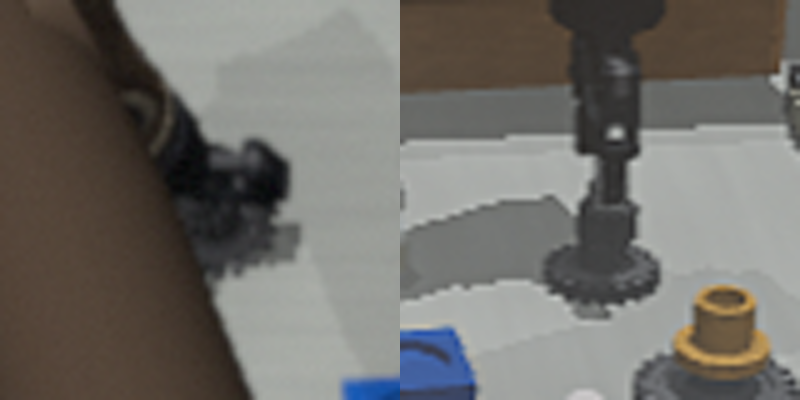

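The side crop shows the open fingers straddling the pinion hub, with the finger at (612,180) and the pinion at (608,230). I make a small correction and close.

Call:
apply_moves([
  {"x":-0.1,"y":-0.07,"z":0.05,"wx":0,"wy":0,"wz":0},
  {"x":-0.1,"y":-0.07,"z":0.05,"wx":0,"wy":0,"wz":0},
])

```text
t: 2.67
tcp_pos: [582.8, 280.1, 60.1]
eef_rot: [[-1.0, -0.0, 0.002], [-0.0, 1.0, 0.001], [-0.002, 0.001, -1.0]]
force: [0.4, -0.4, 0.4]
width: 85.1
grip_force: 0.0
```

Call:
apply_moves([
  {"x":0,"y":0,"z":0,"wx":0,"wy":0,"wz":0},
  {"x":0,"y":0,"z":0,"wx":0,"wy":0,"wz":0},
  {"x":0,"y":0,"z":0,"wx":0,"wy":0,"wz":0},
  {"x":0,"y":0,"z":0,"wx":0,"wy":0,"wz":0},
  {"x":0,"y":0,"z":0,"wx":0,"wy":0,"wz":0},
], hand=20, grip_force=60)

```text
t: 3.08
tcp_pos: [581.6, 279.9, 59.1]
eef_rot: [[-1.0, -0.0, 0.0], [-0.0, 1.0, -0.0], [-0.0, -0.0, -1.0]]
force: [-2.4, -1.9, 9.6]
width: 25.5
grip_force: 60.8
```

Call:
apply_moves([
  {"x":0,"y":0,"z":-0.1,"wx":0,"wy":0,"wz":0},
  {"x":0,"y":0,"z":-0.4,"wx":0,"wy":0,"wz":0},
  {"x":0,"y":0,"z":-0.8,"wx":0,"wy":0,"wz":0},
  {"x":0,"y":0,"z":-1,"wx":0,"wy":0,"wz":0},
  {"x":0,"y":0,"z":-1,"wx":0,"wy":0,"wz":0},
])

```text
t: 3.5
tcp_pos: [582.8, 280.6, 91.4]
eef_rot: [[-1.0, -0.001, 0.003], [-0.001, 1.0, 0.002], [-0.003, 0.002, -1.0]]
force: [0.3, -0.0, -2.3]
width: 25.4
grip_force: 59.2
```

Run:
```python
from h import *
ims=[]
for n,p in (("top",(582,280,60)),("side",(582,280,60))):
    im,d=bot.grab_frame(n); u,v=px(n,p); ims.append(cv2.resize(im[max(v-40,0):v+40,u-40:u+40],(400,400),interpolation=cv2.INTER_CUBIC))
save(np.hstack(ims),"g2.png")
s=bot.read_state(); print(np.round(s["tcp_pos"],1),s["width"],s["force"],s["grip_force"])
```

```text
[582.  280.2  89.5] 25.386323070360348 [ 0.5297236   0.27265525 -2.12436725] 59.20042634010315
```

View pics/g2.png

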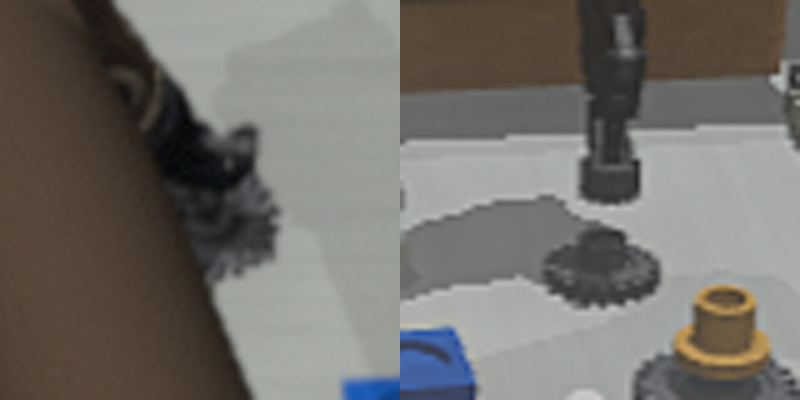

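The side crop shows the pinion held upright at (608,180), clear of the medium gear, which stayed put. On to the pinion nest.

Call:
apply_moves([
  {"x":0.6,"y":-0.5,"z":-0.2,"wx":0,"wy":0,"wz":0},
  {"x":1.5,"y":-1.3,"z":-0.2,"wx":0,"wy":0,"wz":0},
  {"x":2.5,"y":-2.2,"z":-0.2,"wx":0,"wy":0,"wz":0},
  {"x":3.4,"y":-3,"z":-0.2,"wx":0,"wy":0,"wz":0},
  {"x":4.2,"y":-3.7,"z":0,"wx":0,"wy":0,"wz":0},
])

```text
t: 4.02
tcp_pos: [454.0, 167.7, 89.0]
eef_rot: [[-1.0, -0.001, 0.0], [-0.001, 1.0, -0.0], [-0.0, -0.0, -1.0]]
force: [0.1, -0.0, -3.0]
width: 25.6
grip_force: 59.4
```

Call:
apply_moves([
  {"x":0.5,"y":-0.5,"z":0.2,"wx":0,"wy":0,"wz":0},
  {"x":0.65,"y":-0.63,"z":0.5,"wx":0,"wy":0,"wz":0},
  {"x":0.65,"y":-0.63,"z":0.8,"wx":0,"wy":0,"wz":0},
  {"x":0.65,"y":-0.63,"z":0.8,"wx":0,"wy":0,"wz":0},
])

```text
t: 4.35
tcp_pos: [435.2, 149.6, 63.2]
eef_rot: [[-1.0, -0.0, -0.002], [-0.0, 1.0, -0.0], [0.002, -0.0, -1.0]]
force: [-0.1, -0.2, -3.6]
width: 25.3
grip_force: 59.5
```

Run:
```python
from h import *
im,d=bot.grab_frame("side"); P=cloud("side",d)
hsv=cv2.cvtColor(im,cv2.COLOR_RGB2HSV); m=(hsv[...,0]>95)&(hsv[...,0]<130)&(hsv[...,1]>100)&(d>0)
for c in ((436,150),(461,-164),(641,-104),(589,-291)):
    q=P[m&(np.hypot(P[...,0]-c[0],P[...,1]-c[1])<115)&(abs(P[...,2]-16)<4)]
    print(c,np.round(np.array(cv2.minAreaRect(q[:,:2].astype(np.float32))[0]),1),cv2.minAreaRect(q[:,:2].astype(np.float32))[1])
s=bot.read_state(); print(np.round(s["tcp_pos"],1),s["width"],s["force"])
u,v=px("side",(436,150,30)); print(u,v); save(cv2.resize(im[v-50:v+50,u-60:u+60],(720,600),interpolation=cv2.INTER_CUBIC),"p1.png")
```

```text
(436, 150) [437.4 145.6] (78.59422302246094, 79.30164337158203)
(461, -164) [ 486. -177.] (117.65435791015625, 169.76283264160156)
(641, -104) [ 642.2 -108.5] (118.4873275756836, 122.82665252685547)
(589, -291) [ 582.3 -287.8] (154.87966918945312, 157.83180236816406)
[435.9 150.   63.9] 25.72954425020807 [-0.0959193  -0.18507828 -2.91219973]
320 154
```

View pics/p1.png

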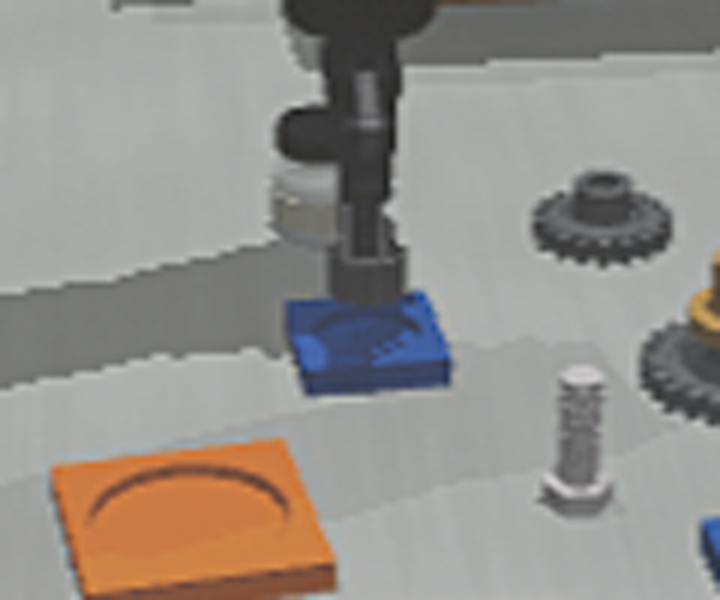

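The pinion is hanging over its nest, at crop (367,280) with the nest centre at (365,335). I lower it.

Call:
apply_moves([
  {"x":-0.03,"y":-0.05,"z":0.4,"wx":0,"wy":0,"wz":0},
  {"x":-0.03,"y":-0.05,"z":0.7,"wx":0,"wy":0,"wz":0},
  {"x":-0.03,"y":-0.05,"z":0.85,"wx":0,"wy":0,"wz":0},
  {"x":-0.03,"y":-0.05,"z":0.92,"wx":0,"wy":0,"wz":0},
  {"x":-0.03,"y":-0.05,"z":0.92,"wx":0,"wy":0,"wz":0},
])

```text
t: 4.82
tcp_pos: [436.9, 148.7, 36.6]
eef_rot: [[-1.0, -0.001, -0.001], [-0.001, 1.0, -0.0], [0.001, -0.0, -1.0]]
force: [0.0, -0.6, -3.3]
width: 25.3
grip_force: 59.5
```

Call:
apply_moves([
  {"x":0,"y":0,"z":0.03,"wx":0,"wy":0,"wz":0},
  {"x":0,"y":0,"z":0.06,"wx":0,"wy":0,"wz":0},
  {"x":0,"y":0,"z":0.06,"wx":0,"wy":0,"wz":0},
])

```text
t: 5.07
tcp_pos: [437.3, 148.6, 35.6]
eef_rot: [[-1.0, -0.001, 0.0], [-0.001, 1.0, 0.0], [-0.0, 0.0, -1.0]]
force: [-0.4, 0.1, -2.4]
width: 25.4
grip_force: 59.5
```

Call:
apply_moves([
  {"x":0,"y":0,"z":0.04,"wx":0,"wy":0,"wz":0},
  {"x":0,"y":0,"z":0.04,"wx":0,"wy":0,"wz":0},
  {"x":0,"y":0,"z":0.04,"wx":0,"wy":0,"wz":0},
])

```text
t: 5.32
tcp_pos: [437.1, 148.5, 34.3]
eef_rot: [[-1.0, -0.0, 0.0], [-0.0, 1.0, 0.0], [-0.0, 0.0, -1.0]]
force: [-0.1, -0.4, -3.1]
width: 25.5
grip_force: 59.5
```

Call:
apply_moves([
  {"x":0,"y":0,"z":0.04,"wx":0,"wy":0,"wz":0},
  {"x":0,"y":0,"z":0.04,"wx":0,"wy":0,"wz":0},
  {"x":0,"y":0,"z":0.04,"wx":0,"wy":0,"wz":0},
])

```text
t: 5.57
tcp_pos: [437.2, 148.6, 33.2]
eef_rot: [[-1.0, -0.001, 0.0], [-0.001, 1.0, 0.0], [-0.0, 0.0, -1.0]]
force: [-0.5, -0.3, -1.9]
width: 25.8
grip_force: 59.6
```

Call:
apply_moves([
  {"x":0,"y":0,"z":0.04,"wx":0,"wy":0,"wz":0},
  {"x":0,"y":0,"z":0.04,"wx":0,"wy":0,"wz":0},
  {"x":0,"y":0,"z":0.04,"wx":0,"wy":0,"wz":0},
])

```text
t: 5.82
tcp_pos: [437.4, 148.5, 33.1]
eef_rot: [[-1.0, -0.0, 0.001], [-0.0, 1.0, 0.0], [-0.001, 0.0, -1.0]]
force: [-3.8, -2.7, 9.6]
width: 25.4
grip_force: 60.9
```

Call:
apply_moves([
  {"x":0,"y":0,"z":0,"wx":0,"wy":0,"wz":0},
  {"x":0,"y":0,"z":0,"wx":0,"wy":0,"wz":0},
  {"x":0,"y":0,"z":0,"wx":0,"wy":0,"wz":0},
  {"x":0,"y":0,"z":0,"wx":0,"wy":0,"wz":0},
  {"x":0,"y":0,"z":0,"wx":0,"wy":0,"wz":0},
], hand=85)

```text
t: 6.23
tcp_pos: [437.0, 148.5, 31.7]
eef_rot: [[-1.0, -0.001, -0.0], [-0.001, 1.0, -0.0], [0.0, -0.0, -1.0]]
force: [-0.2, -0.9, 0.3]
width: 83.9
grip_force: 0.0
```

Call:
apply_moves([
  {"x":0,"y":0,"z":-0.3,"wx":0,"wy":0,"wz":0},
  {"x":0,"y":0,"z":-1,"wx":0,"wy":0,"wz":0},
  {"x":0,"y":0,"z":-2.3,"wx":0,"wy":0,"wz":0},
  {"x":0,"y":0,"z":-3.3,"wx":0,"wy":0,"wz":0},
  {"x":0,"y":0,"z":-3.5,"wx":0,"wy":0,"wz":0},
])

```text
t: 6.65
tcp_pos: [439.5, 149.3, 142.6]
eef_rot: [[-1.0, -0.001, 0.007], [-0.001, 1.0, 0.002], [-0.007, 0.002, -1.0]]
force: [1.0, -0.3, 0.2]
width: 85.3
grip_force: 0.0
```

Call:
apply_moves([
  {"x":-1.27,"y":-0.29,"z":0,"wx":0,"wy":0,"wz":0},
  {"x":-2.54,"y":-0.58,"z":0,"wx":0,"wy":0,"wz":0},
  {"x":-3.8,"y":-0.87,"z":0,"wx":0,"wy":0,"wz":0},
  {"x":-5.2,"y":-1.2,"z":0,"wx":0,"wy":0,"wz":0},
  {"x":-6.35,"y":-1.45,"z":0,"wx":0,"wy":0,"wz":0},
])

```text
t: 7.07
tcp_pos: [629.6, 104.3, 136.8]
eef_rot: [[-1.0, -0.0, 0.0], [-0.0, 1.0, -0.0], [-0.0, -0.0, -1.0]]
force: [0.0, 0.3, 0.5]
width: 85.2
grip_force: 0.0
```

Call:
apply_moves([
  {"x":0,"y":0,"z":0.5,"wx":0,"wy":0,"wz":0},
  {"x":0,"y":0,"z":1.3,"wx":0,"wy":0,"wz":0},
  {"x":0,"y":0,"z":2,"wx":0,"wy":0,"wz":0},
  {"x":0,"y":0,"z":2.5,"wx":0,"wy":0,"wz":0},
  {"x":0,"y":0,"z":2.5,"wx":0,"wy":0,"wz":0},
])

```text
t: 7.48
tcp_pos: [625.3, 104.6, 57.8]
eef_rot: [[-1.0, -0.0, -0.007], [-0.0, 1.0, -0.001], [0.007, -0.001, -1.0]]
force: [-1.3, 0.1, -0.2]
width: 85.1
grip_force: 0.0
```

Run:
```python
from h import *
im,d=bot.grab_frame("side")
for n in ("top","side"):
    if n=="top": bot.grab_frame("top")
    for k in ("bushing","gear_large","pinion","gear_medium"):
        for r in bot.landmark_of(n,k)[:1]: print(n,k,round(r["score"],2),np.round(r["location"]))
s=bot.read_state(); print(np.round(s["tcp_pos"],1),s["force"])
u,v=px("side",(580,110,40)); save(cv2.resize(im[v-50:v+50,u-66:u+66],(792,600),interpolation=cv2.INTER_CUBIC),"p2.png")
```

```text
top bushing 0.4 [632. 105.  34.]
top gear_large 0.5 [627. 107.  -0.]
top gear_medium 0.69 [579. 278.  -2.]
side bushing 0.45 [628. 102.  34.]
side gear_large 0.91 [629. 106.  -2.]
side pinion 0.74 [443. 149.   6.]
side gear_medium 0.66 [584. 280.  -2.]
[628.  105.2  62.6] [ 0.96148256 -0.20084333 -0.52014068]
```

View pics/p2.png

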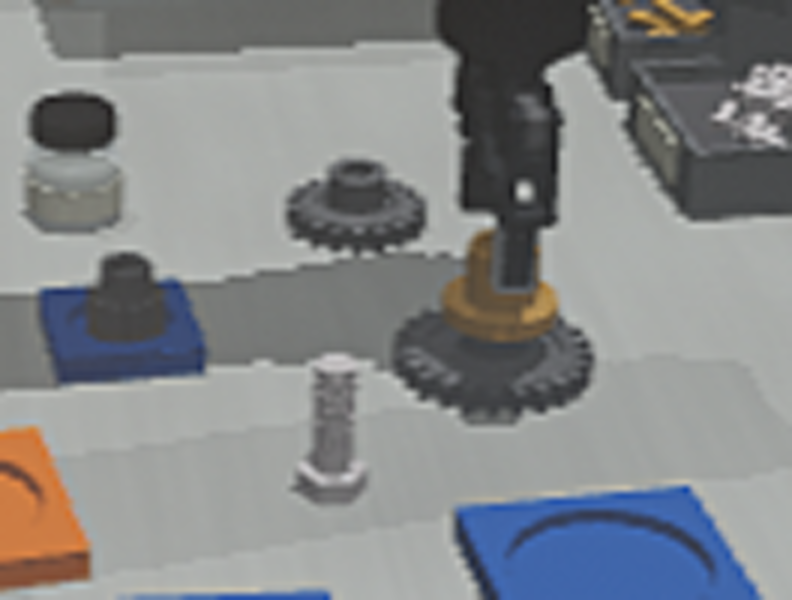

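The side crop shows the pinion seated upright in its nest (127,300) and the fingers astride the bushing body (503,270). Next I descend and grip.

Call:
apply_moves([
  {"x":0,"y":0,"z":0.3,"wx":0,"wy":0,"wz":0},
  {"x":0,"y":0,"z":0.55,"wx":0,"wy":0,"wz":0},
  {"x":0,"y":0,"z":0.55,"wx":0,"wy":0,"wz":0},
])

```text
t: 8.23
tcp_pos: [626.3, 104.9, 42.9]
eef_rot: [[-1.0, -0.001, -0.003], [-0.001, 1.0, -0.001], [0.003, -0.001, -1.0]]
force: [-0.1, 0.5, -0.9]
width: 85.0
grip_force: 0.0
```

Call:
apply_moves([
  {"x":0,"y":0,"z":0,"wx":0,"wy":0,"wz":0},
  {"x":0,"y":0,"z":0,"wx":0,"wy":0,"wz":0},
  {"x":0,"y":0,"z":0,"wx":0,"wy":0,"wz":0},
  {"x":0,"y":0,"z":0,"wx":0,"wy":0,"wz":0},
  {"x":0,"y":0,"z":0,"wx":0,"wy":0,"wz":0},
], hand=30, grip_force=60)

```text
t: 8.65
tcp_pos: [628.1, 105.0, 46.0]
eef_rot: [[-1.0, -0.0, 0.001], [-0.0, 1.0, -0.0], [-0.001, -0.0, -1.0]]
force: [1.7, -0.7, 5.5]
width: 36.1
grip_force: 60.4
```

Call:
apply_moves([
  {"x":0,"y":0,"z":-0.2,"wx":0,"wy":0,"wz":0},
  {"x":0,"y":0,"z":-0.8,"wx":0,"wy":0,"wz":0},
  {"x":0,"y":0,"z":-1.6,"wx":0,"wy":0,"wz":0},
  {"x":0,"y":0,"z":-2.3,"wx":0,"wy":0,"wz":0},
  {"x":0,"y":0,"z":-2.7,"wx":0,"wy":0,"wz":0},
])

```text
t: 9.07
tcp_pos: [628.2, 105.3, 129.0]
eef_rot: [[-1.0, -0.001, 0.002], [-0.001, 1.0, 0.001], [-0.002, 0.001, -1.0]]
force: [1.4, 0.0, -1.9]
width: 36.2
grip_force: 60.3
```

Call:
apply_moves([
  {"x":0.4,"y":-0.7,"z":0,"wx":0,"wy":0,"wz":0},
  {"x":1,"y":-1.7,"z":0,"wx":0,"wy":0,"wz":0},
  {"x":1.6,"y":-2.7,"z":0,"wx":0,"wy":0,"wz":0},
  {"x":2.2,"y":-3.7,"z":0,"wx":0,"wy":0,"wz":0},
  {"x":2.8,"y":-4.7,"z":0,"wx":0,"wy":0,"wz":0},
])

```text
t: 9.48
tcp_pos: [542.4, -36.9, 125.9]
eef_rot: [[-1.0, -0.001, -0.001], [-0.001, 1.0, 0.0], [0.001, 0.0, -1.0]]
force: [0.0, -1.1, -2.1]
width: 36.3
grip_force: 60.5
```

Call:
apply_moves([
  {"x":0.6,"y":-1,"z":0,"wx":0,"wy":0,"wz":0},
  {"x":1.3,"y":-2,"z":0,"wx":0,"wy":0,"wz":0},
  {"x":2,"y":-3,"z":0,"wx":0,"wy":0,"wz":0},
  {"x":2.5,"y":-3.9,"z":0.3,"wx":0,"wy":0,"wz":0},
  {"x":2.77,"y":-4.3,"z":0.8,"wx":0,"wy":0,"wz":0},
])

```text
t: 9.9
tcp_pos: [459.6, -167.7, 103.5]
eef_rot: [[-1.0, 0.002, 0.002], [0.002, 1.0, -0.002], [-0.002, -0.002, -1.0]]
force: [-1.0, -0.4, -2.9]
width: 36.4
grip_force: 60.5
```

Call:
apply_moves([
  {"x":0,"y":0,"z":0.6,"wx":0,"wy":0,"wz":0},
  {"x":0,"y":0,"z":1.2,"wx":0,"wy":0,"wz":0},
  {"x":0,"y":0,"z":1.6,"wx":0,"wy":0,"wz":0},
  {"x":0,"y":0,"z":1.6,"wx":0,"wy":0,"wz":0},
])

```text
t: 10.23
tcp_pos: [458.4, -164.4, 51.6]
eef_rot: [[-1.0, -0.0, -0.005], [-0.0, 1.0, 0.002], [0.005, 0.002, -1.0]]
force: [0.1, 0.2, -2.9]
width: 36.3
grip_force: 60.5
```

Run:
```python
from h import *
im,d=bot.grab_frame("side")
s=bot.read_state(); print(np.round(s["tcp_pos"],1),s["force"])
u,v=px("side",(460,-140,40)); save(cv2.resize(im[v-50:v+50,u-66:u+66],(792,600),interpolation=cv2.INTER_CUBIC),"p3.png")
```

```text
[ 459.3 -164.6   53.1] [ 0.35734995  0.27902517 -2.00378738]
```

View pics/p3.png

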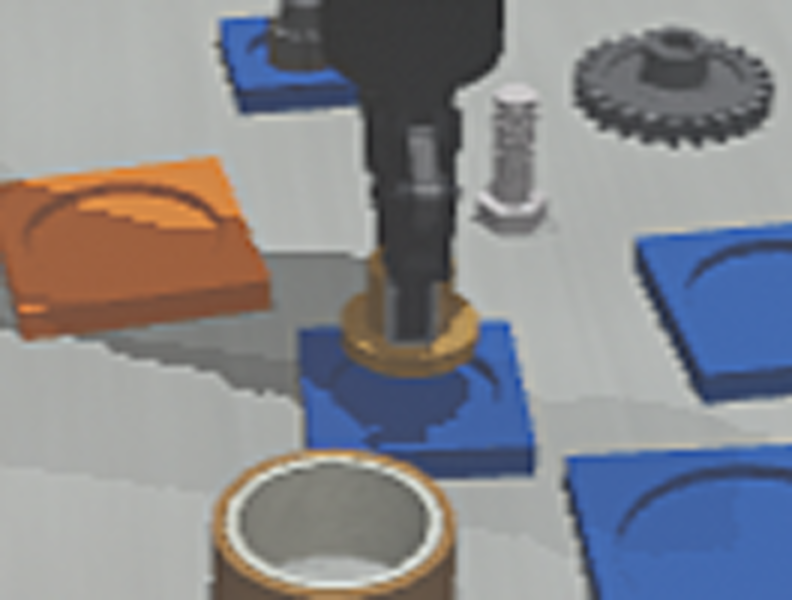

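The side crop shows the bushing hanging flat at (410,335) above the middle of its nest (415,385). I lower it.

Call:
apply_moves([
  {"x":-0.04,"y":-0.04,"z":0.4,"wx":0,"wy":0,"wz":0},
  {"x":-0.04,"y":-0.04,"z":0.75,"wx":0,"wy":0,"wz":0},
  {"x":-0.04,"y":-0.04,"z":0.98,"wx":0,"wy":0,"wz":0},
  {"x":-0.04,"y":-0.04,"z":1.04,"wx":0,"wy":0,"wz":0},
  {"x":-0.04,"y":-0.04,"z":1.04,"wx":0,"wy":0,"wz":0},
])

```text
t: 10.7
tcp_pos: [461.4, -165.9, 22.7]
eef_rot: [[-1.0, -0.001, -0.001], [-0.001, 1.0, 0.0], [0.001, 0.0, -1.0]]
force: [0.1, 0.1, -2.9]
width: 36.3
grip_force: 60.5
```

Call:
apply_moves([
  {"x":0,"y":0,"z":0.04,"wx":0,"wy":0,"wz":0},
  {"x":0,"y":0,"z":0.04,"wx":0,"wy":0,"wz":0},
  {"x":0,"y":0,"z":0.04,"wx":0,"wy":0,"wz":0},
])

```text
t: 10.95
tcp_pos: [462.1, -166.3, 22.3]
eef_rot: [[-1.0, -0.001, 0.001], [-0.001, 1.0, -0.0], [-0.001, -0.0, -1.0]]
force: [0.0, -0.3, -2.6]
width: 36.5
grip_force: 60.5
```

Call:
apply_moves([
  {"x":0,"y":0,"z":0.05,"wx":0,"wy":0,"wz":0},
  {"x":0,"y":0,"z":0.05,"wx":0,"wy":0,"wz":0},
  {"x":0,"y":0,"z":0.05,"wx":0,"wy":0,"wz":0},
])

```text
t: 11.2
tcp_pos: [461.8, -166.2, 20.4]
eef_rot: [[-1.0, -0.001, 0.0], [-0.001, 1.0, -0.0], [-0.0, -0.0, -1.0]]
force: [-0.1, -0.4, -2.2]
width: 36.2
grip_force: 60.5
```

Call:
apply_moves([
  {"x":0,"y":0,"z":0.04,"wx":0,"wy":0,"wz":0},
  {"x":0,"y":0,"z":0.04,"wx":0,"wy":0,"wz":0},
  {"x":0,"y":0,"z":0.04,"wx":0,"wy":0,"wz":0},
])

```text
t: 11.45
tcp_pos: [462.0, -166.2, 19.9]
eef_rot: [[-1.0, -0.001, 0.001], [-0.001, 1.0, -0.0], [-0.001, -0.0, -1.0]]
force: [-2.9, 1.1, 4.8]
width: 36.4
grip_force: 61.2
```

Call:
apply_moves([
  {"x":0,"y":0,"z":0,"wx":0,"wy":0,"wz":0},
  {"x":0,"y":0,"z":0,"wx":0,"wy":0,"wz":0},
  {"x":0,"y":0,"z":0,"wx":0,"wy":0,"wz":0},
  {"x":0,"y":0,"z":0,"wx":0,"wy":0,"wz":0},
  {"x":0,"y":0,"z":0,"wx":0,"wy":0,"wz":0},
], hand=85)

```text
t: 11.87
tcp_pos: [461.9, -166.2, 19.1]
eef_rot: [[-1.0, -0.001, -0.0], [-0.001, 1.0, -0.0], [0.0, -0.0, -1.0]]
force: [-0.2, -0.3, 0.1]
width: 84.9
grip_force: 0.0
```

Call:
apply_moves([
  {"x":0,"y":0,"z":-0.3,"wx":0,"wy":0,"wz":0},
  {"x":0,"y":0,"z":-1,"wx":0,"wy":0,"wz":0},
  {"x":0,"y":0,"z":-2.3,"wx":0,"wy":0,"wz":0},
  {"x":0,"y":0,"z":-3.5,"wx":0,"wy":0,"wz":0},
  {"x":0,"y":0,"z":-3.5,"wx":0,"wy":0,"wz":0},
])

```text
t: 12.28
tcp_pos: [465.2, -167.4, 131.9]
eef_rot: [[-1.0, -0.001, 0.01], [-0.001, 1.0, -0.004], [-0.01, -0.004, -1.0]]
force: [0.6, -1.6, 0.4]
width: 85.2
grip_force: 0.0
```

Run:
```python
from h import *
for n in ("top","side"):
    im,d=bot.grab_frame(n); P=cloud(n,d)
    for k in ("bushing","gear_large","gear_medium"):
        for r in bot.landmark_of(n,k)[:1]: print(n,k,round(r["score"],2),np.round(r["location"]))
    for c in ((628,105),(583,280)):
        r=np.hypot(P[...,0]-c[0],P[...,1]-c[1]); q=P[(d>0)&(r<35)&(P[...,2]>28)&(P[...,2]<42)]
        if len(q)>5: print(n,c,len(q),cv2.minEnclosingCircle(q[:,:2].astype(np.float32)),q.mean(0).round(1))
s=bot.read_state(); print(np.round(s["tcp_pos"],1),s["force"])
```

```text
top gear_large 0.9 [626. 103.   2.]
top (628, 105) 61 ((627.3550415039062, 108.14068603515625), 18.16250228881836) [626.1 108.3  33.5]
top (583, 280) 64 ((580.03369140625, 283.16546630859375), 17.52828025817871) [580.5 282.5  32.8]
side bushing 0.81 [ 465. -169.    9.]
side gear_large 0.81 [629. 108.   3.]
side gear_medium 0.77 [584. 280.  -1.]
side (628, 105) 51 ((626.1473388671875, 102.42451477050781), 18.16530990600586) [626.5 100.1  32.8]
side (583, 280) 42 ((582.7176513671875, 279.1683654785156), 20.690448760986328) [580.7 274.5  32.9]
[ 461.  -165.9  123. ] [-0.84950891 -1.00364336  0.02461806]
```

Call:
apply_moves([
  {"x":-0.7,"y":1.15,"z":-0.2,"wx":0,"wy":0,"wz":0},
  {"x":-1.4,"y":2.3,"z":-0.2,"wx":0,"wy":0,"wz":0},
  {"x":-2.1,"y":3.45,"z":-0.2,"wx":0,"wy":0,"wz":0},
  {"x":-2.8,"y":4.6,"z":-0.2,"wx":0,"wy":0,"wz":0},
  {"x":-3.5,"y":5.75,"z":0,"wx":0,"wy":0,"wz":0},
])

```text
t: 13.1
tcp_pos: [567.7, 8.0, 124.4]
eef_rot: [[-1.0, -0.0, 0.001], [-0.0, 1.0, -0.0], [-0.001, -0.0, -1.0]]
force: [0.6, -0.4, 0.6]
width: 85.4
grip_force: 0.0
```

Call:
apply_moves([
  {"x":-0.7,"y":1.1,"z":0,"wx":0,"wy":0,"wz":0},
  {"x":-1.4,"y":2.2,"z":0,"wx":0,"wy":0,"wz":0},
  {"x":-2.0,"y":3.32,"z":0.2,"wx":0,"wy":0,"wz":0},
  {"x":-2.0,"y":3.32,"z":1.2,"wx":0,"wy":0,"wz":0},
  {"x":-2.0,"y":3.32,"z":2,"wx":0,"wy":0,"wz":0},
])

```text
t: 13.52
tcp_pos: [627.7, 108.5, 62.4]
eef_rot: [[-1.0, -0.004, 0.0], [-0.004, 1.0, 0.0], [-0.0, 0.0, -1.0]]
force: [-0.0, -1.4, -0.7]
width: 84.9
grip_force: 0.0
```

Call:
apply_moves([
  {"x":0,"y":0,"z":0.5,"wx":0,"wy":0,"wz":0},
  {"x":0,"y":0,"z":0.9,"wx":0,"wy":0,"wz":0},
  {"x":0,"y":0,"z":0.9,"wx":0,"wy":0,"wz":0},
  {"x":0,"y":0,"z":0.9,"wx":0,"wy":0,"wz":0},
])

```text
t: 13.85
tcp_pos: [626.1, 105.8, 36.5]
eef_rot: [[-1.0, -0.0, -0.002], [-0.0, 1.0, -0.0], [0.002, -0.0, -1.0]]
force: [0.9, -0.2, 1.2]
width: 85.0
grip_force: 0.0
```

Call:
apply_moves([
  {"x":-0.03,"y":0,"z":0.3,"wx":0,"wy":0,"wz":0},
  {"x":-0.03,"y":0,"z":0.55,"wx":0,"wy":0,"wz":0},
  {"x":-0.03,"y":0,"z":0.68,"wx":0,"wy":0,"wz":0},
  {"x":-0.03,"y":0,"z":0.68,"wx":0,"wy":0,"wz":0},
  {"x":-0.03,"y":0,"z":0.68,"wx":0,"wy":0,"wz":0},
])

```text
t: 14.27
tcp_pos: [627.5, 105.9, 16.7]
eef_rot: [[-1.0, -0.0, -0.0], [-0.0, 1.0, -0.0], [0.0, -0.0, -1.0]]
force: [-0.1, 0.8, 0.4]
width: 85.1
grip_force: 0.0
```

Call:
apply_moves([
  {"x":0,"y":0,"z":0,"wx":0,"wy":0,"wz":0},
  {"x":0,"y":0,"z":0,"wx":0,"wy":0,"wz":0},
  {"x":0,"y":0,"z":0,"wx":0,"wy":0,"wz":0},
  {"x":0,"y":0,"z":0,"wx":0,"wy":0,"wz":0},
  {"x":0,"y":0,"z":0,"wx":0,"wy":0,"wz":0},
], hand=26, grip_force=90)

```text
t: 14.68
tcp_pos: [627.8, 106.0, 17.6]
eef_rot: [[-1.0, -0.001, 0.001], [-0.001, 1.0, -0.0], [-0.001, -0.0, -1.0]]
force: [-2.6, -0.2, 2.4]
width: 30.9
grip_force: 89.1
```

Call:
apply_moves([
  {"x":0,"y":0,"z":-0.15,"wx":0,"wy":0,"wz":0},
  {"x":0,"y":0,"z":-0.5,"wx":0,"wy":0,"wz":0},
  {"x":0,"y":0,"z":-1.2,"wx":0,"wy":0,"wz":0},
  {"x":0,"y":0,"z":-2,"wx":0,"wy":0,"wz":0},
  {"x":0,"y":0,"z":-2.8,"wx":0,"wy":0,"wz":0},
])

```text
t: 15.1
tcp_pos: [626.4, 105.8, 100.8]
eef_rot: [[-1.0, -0.001, -0.003], [-0.001, 1.0, -0.0], [0.003, -0.0, -1.0]]
force: [1.1, -0.7, -7.5]
width: 30.9
grip_force: 89.9
```

Call:
apply_moves([
  {"x":0,"y":-0.3,"z":-0.1,"wx":0,"wy":0,"wz":0},
  {"x":0,"y":-0.9,"z":-0.1,"wx":0,"wy":0,"wz":0},
  {"x":0,"y":-1.6,"z":-0.1,"wx":0,"wy":0,"wz":0},
  {"x":0,"y":-2.4,"z":0,"wx":0,"wy":0,"wz":0},
  {"x":0,"y":-3.2,"z":0,"wx":0,"wy":0,"wz":0},
])

```text
t: 15.52
tcp_pos: [626.4, 8.8, 99.0]
eef_rot: [[-1.0, -0.001, -0.003], [-0.001, 1.0, -0.0], [0.003, -0.0, -1.0]]
force: [-0.6, 0.1, -7.0]
width: 30.8
grip_force: 90.1
```

Run:
```python
from h import *
im,d=bot.grab_frame("side")
s=bot.read_state(); print(np.round(s["tcp_pos"],1),s["force"],s["width"])
u,v=px("side",(560,-70,50)); save(cv2.resize(im[v-60:v+60,u-80:u+80],(800,600),interpolation=cv2.INTER_CUBIC),"p4.png")
```

```text
[626.4   3.9  99.1] [-0.77181774 -3.279119   -6.56003166] 30.93310394039898
```

View pics/p4.png

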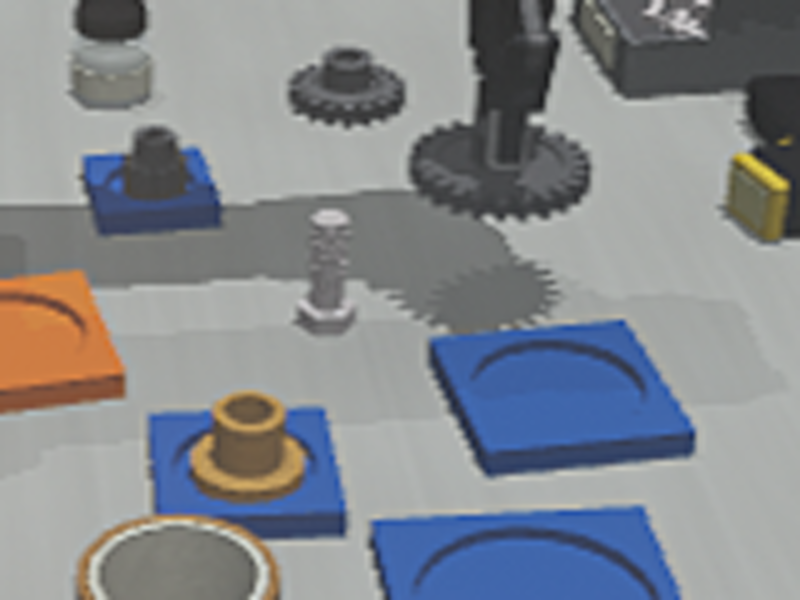

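The crop shows the large gear held flat (500,165), the bushing seated (248,450) and the pinion seated (155,165). I go on to the large nest.

Call:
apply_moves([
  {"x":0.1,"y":-0.7,"z":0,"wx":0,"wy":0,"wz":0},
  {"x":0.3,"y":-1.6,"z":0,"wx":0,"wy":0,"wz":0},
  {"x":0.5,"y":-2.6,"z":0,"wx":0,"wy":0,"wz":0},
  {"x":0.7,"y":-3.6,"z":0,"wx":0,"wy":0,"wz":0},
  {"x":0.9,"y":-4.6,"z":0,"wx":0,"wy":0,"wz":0},
])

```text
t: 15.98
tcp_pos: [599.4, -129.5, 99.5]
eef_rot: [[-1.0, -0.001, -0.002], [-0.001, 1.0, 0.0], [0.002, 0.0, -1.0]]
force: [-1.2, 0.4, -7.8]
width: 30.7
grip_force: 90.7
```

Call:
apply_moves([
  {"x":0.1,"y":-1,"z":0,"wx":0,"wy":0,"wz":0},
  {"x":0.2,"y":-2,"z":0,"wx":0,"wy":0,"wz":0},
  {"x":0.3,"y":-3,"z":0,"wx":0,"wy":0,"wz":0},
  {"x":0.36,"y":-4,"z":0,"wx":0,"wy":0,"wz":0},
  {"x":0.36,"y":-4.7,"z":0,"wx":0,"wy":0,"wz":0},
])

```text
t: 16.4
tcp_pos: [588.3, -271.8, 99.4]
eef_rot: [[-1.0, 0.001, -0.002], [0.001, 1.0, -0.0], [0.002, -0.0, -1.0]]
force: [1.2, 0.4, -6.7]
width: 30.7
grip_force: 90.8
```

Call:
apply_moves([
  {"x":0,"y":-0.4,"z":0,"wx":0,"wy":0,"wz":0},
  {"x":0,"y":-0.65,"z":0,"wx":0,"wy":0,"wz":0},
  {"x":0,"y":-0.65,"z":0.4,"wx":0,"wy":0,"wz":0},
  {"x":0,"y":-0.65,"z":0.9,"wx":0,"wy":0,"wz":0},
  {"x":0,"y":-0.65,"z":0.9,"wx":0,"wy":0,"wz":0},
])

```text
t: 16.82
tcp_pos: [588.1, -286.4, 69.5]
eef_rot: [[-1.0, -0.002, -0.005], [-0.002, 1.0, 0.003], [0.005, 0.003, -1.0]]
force: [-0.7, 1.2, -8.7]
width: 30.5
grip_force: 90.7
```

Call:
apply_moves([
  {"x":0,"y":-0.1,"z":0.3,"wx":0,"wy":0,"wz":0},
  {"x":0,"y":-0.1,"z":0.6,"wx":0,"wy":0,"wz":0},
  {"x":0,"y":-0.1,"z":0.7,"wx":0,"wy":0,"wz":0},
  {"x":0,"y":-0.1,"z":0.7,"wx":0,"wy":0,"wz":0},
])

```text
t: 17.15
tcp_pos: [589.4, -290.7, 51.5]
eef_rot: [[-1.0, -0.001, -0.002], [-0.001, 1.0, 0.001], [0.002, 0.001, -1.0]]
force: [0.2, -0.4, -6.7]
width: 30.5
grip_force: 90.8
```

Run:
```python
from h import *
im,d=bot.grab_frame("side")
s=bot.read_state(); print(np.round(s["tcp_pos"],1),s["force"],s["width"])
u,v=px("side",(589,-291,30)); save(cv2.resize(im[v-50:v+50,u-60:u+60],(720,600),interpolation=cv2.INTER_CUBIC),"p5.png")
```

```text
[ 589.8 -291.    52.3] [ 0.16689046 -0.57074895 -6.68762663] 31.10942561706677
```

View pics/p5.png

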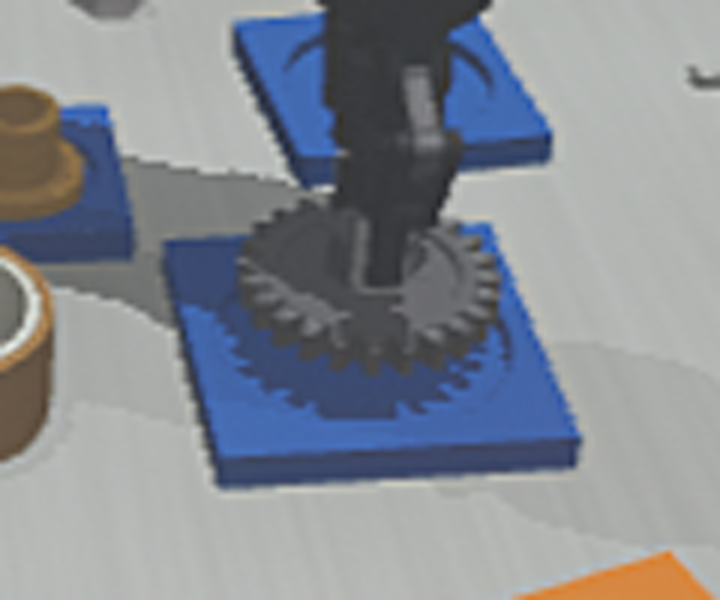

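The gear hangs flat at (368,285) over the pocket (372,345). I lower it.

Call:
apply_moves([
  {"x":0,"y":0,"z":0.3,"wx":0,"wy":0,"wz":0},
  {"x":0,"y":0,"z":0.6,"wx":0,"wy":0,"wz":0},
  {"x":0,"y":0,"z":0.78,"wx":0,"wy":0,"wz":0},
  {"x":0,"y":0,"z":0.82,"wx":0,"wy":0,"wz":0},
  {"x":0,"y":0,"z":0.82,"wx":0,"wy":0,"wz":0},
])

```text
t: 17.62
tcp_pos: [589.4, -291.2, 27.1]
eef_rot: [[-1.0, -0.0, -0.002], [-0.0, 1.0, 0.001], [0.002, 0.001, -1.0]]
force: [-0.0, -1.3, -7.3]
width: 30.7
grip_force: 90.8
```

Call:
apply_moves([
  {"x":0,"y":0,"z":0.04,"wx":0,"wy":0,"wz":0},
  {"x":0,"y":0,"z":0.04,"wx":0,"wy":0,"wz":0},
  {"x":0,"y":0,"z":0.04,"wx":0,"wy":0,"wz":0},
])

```text
t: 17.87
tcp_pos: [590.2, -291.6, 27.3]
eef_rot: [[-1.0, -0.001, 0.001], [-0.001, 1.0, -0.0], [-0.001, -0.0, -1.0]]
force: [0.2, 0.3, -7.5]
width: 30.6
grip_force: 90.8
```

Call:
apply_moves([
  {"x":0,"y":0,"z":0.05,"wx":0,"wy":0,"wz":0},
  {"x":0,"y":0,"z":0.05,"wx":0,"wy":0,"wz":0},
  {"x":0,"y":0,"z":0.05,"wx":0,"wy":0,"wz":0},
])

```text
t: 18.12
tcp_pos: [590.2, -291.6, 25.7]
eef_rot: [[-1.0, -0.001, 0.0], [-0.001, 1.0, -0.0], [-0.0, -0.0, -1.0]]
force: [-1.1, -0.7, -6.2]
width: 30.5
grip_force: 91.1
```

Call:
apply_moves([
  {"x":0,"y":0,"z":0.04,"wx":0,"wy":0,"wz":0},
  {"x":0,"y":0,"z":0.04,"wx":0,"wy":0,"wz":0},
  {"x":0,"y":0,"z":0.04,"wx":0,"wy":0,"wz":0},
])

```text
t: 18.37
tcp_pos: [590.2, -291.6, 25.7]
eef_rot: [[-1.0, -0.001, 0.001], [-0.001, 1.0, -0.001], [-0.001, -0.001, -1.0]]
force: [-3.7, 1.0, 4.7]
width: 30.8
grip_force: 91.8
```

Call:
apply_moves([
  {"x":0,"y":0,"z":0,"wx":0,"wy":0,"wz":0},
  {"x":0,"y":0,"z":0,"wx":0,"wy":0,"wz":0},
  {"x":0,"y":0,"z":0,"wx":0,"wy":0,"wz":0},
  {"x":0,"y":0,"z":0,"wx":0,"wy":0,"wz":0},
  {"x":0,"y":0,"z":0,"wx":0,"wy":0,"wz":0},
], hand=85)

```text
t: 18.78
tcp_pos: [590.3, -291.7, 24.4]
eef_rot: [[-1.0, -0.001, 0.001], [-0.001, 1.0, -0.0], [-0.001, -0.0, -1.0]]
force: [0.3, 0.1, 0.0]
width: 84.5
grip_force: 0.0
```

Call:
apply_moves([
  {"x":0,"y":0,"z":-0.3,"wx":0,"wy":0,"wz":0},
  {"x":0,"y":0,"z":-1,"wx":0,"wy":0,"wz":0},
  {"x":0,"y":0,"z":-2.3,"wx":0,"wy":0,"wz":0},
  {"x":0,"y":0,"z":-3.5,"wx":0,"wy":0,"wz":0},
  {"x":0,"y":0,"z":-3.5,"wx":0,"wy":0,"wz":0},
])

```text
t: 19.2
tcp_pos: [593.2, -293.1, 138.4]
eef_rot: [[-1.0, -0.0, 0.011], [-0.001, 1.0, -0.005], [-0.011, -0.005, -1.0]]
force: [0.1, -0.2, 1.3]
width: 85.1
grip_force: 0.0
```

Call:
apply_moves([
  {"x":0,"y":1.3,"z":0,"wx":0,"wy":0,"wz":0},
  {"x":0,"y":2.6,"z":0,"wx":0,"wy":0,"wz":0},
  {"x":0,"y":3.9,"z":0,"wx":0,"wy":0,"wz":0},
  {"x":0,"y":5.2,"z":0,"wx":0,"wy":0,"wz":0},
  {"x":0,"y":6.5,"z":0,"wx":0,"wy":0,"wz":0},
])

```text
t: 19.62
tcp_pos: [589.8, -95.0, 130.0]
eef_rot: [[-1.0, 0.0, 0.001], [0.0, 1.0, -0.0], [-0.001, -0.0, -1.0]]
force: [1.0, -0.2, -0.4]
width: 85.1
grip_force: 0.0
```

Call:
apply_moves([
  {"x":0,"y":1.3,"z":0,"wx":0,"wy":0,"wz":0},
  {"x":0,"y":2.6,"z":0,"wx":0,"wy":0,"wz":0},
  {"x":0,"y":3.9,"z":0,"wx":0,"wy":0,"wz":0},
  {"x":0,"y":5.2,"z":0,"wx":0,"wy":0,"wz":0},
  {"x":0,"y":6.5,"z":0,"wx":0,"wy":0,"wz":0},
])

```text
t: 20.03
tcp_pos: [589.7, 100.4, 130.1]
eef_rot: [[-1.0, -0.0, 0.001], [-0.0, 1.0, 0.0], [-0.001, 0.0, -1.0]]
force: [1.7, -0.5, -0.6]
width: 84.8
grip_force: 0.0
```

Call:
apply_moves([
  {"x":0.1,"y":1.3,"z":0,"wx":0,"wy":0,"wz":0},
  {"x":0.2,"y":2.6,"z":0,"wx":0,"wy":0,"wz":0},
  {"x":0.27,"y":3.9,"z":0,"wx":0,"wy":0,"wz":0},
  {"x":0.27,"y":5.1,"z":0,"wx":0,"wy":0,"wz":0},
  {"x":0.27,"y":6.07,"z":0,"wx":0,"wy":0,"wz":0},
])

```text
t: 20.45
tcp_pos: [581.2, 283.5, 130.0]
eef_rot: [[-1.0, -0.002, 0.001], [-0.002, 1.0, 0.001], [-0.001, 0.001, -1.0]]
force: [1.0, -0.8, 0.1]
width: 85.2
grip_force: 0.0
```

Call:
apply_moves([
  {"x":0,"y":0,"z":0.6,"wx":0,"wy":0,"wz":0},
  {"x":0,"y":0,"z":1.5,"wx":0,"wy":0,"wz":0},
  {"x":0,"y":0,"z":2.5,"wx":0,"wy":0,"wz":0},
  {"x":0,"y":0,"z":3,"wx":0,"wy":0,"wz":0},
  {"x":0,"y":0,"z":3,"wx":0,"wy":0,"wz":0},
])

```text
t: 20.87
tcp_pos: [579.2, 279.7, 35.4]
eef_rot: [[-1.0, -0.001, -0.006], [-0.001, 1.0, -0.003], [0.006, -0.003, -1.0]]
force: [-0.3, -0.2, -1.1]
width: 85.3
grip_force: 0.0
```

Run:
```python
from h import *
im,d=bot.grab_frame("side")
for r in bot.landmark_of("side","gear_medium")[:1]: print(round(r["score"],2),np.round(r["location"]))
for r in bot.landmark_of("side","gear_large")[:1]: print(round(r["score"],2),np.round(r["location"]))
s=bot.read_state(); print(np.round(s["tcp_pos"],1),s["force"],s["width"])
```

```text
0.49 [584. 282.  -2.]
0.57 [ 592. -292.    7.]
[582.4 280.9  40.8] [ 0.56167751  1.12904192 -0.21357769] 84.6122302861508
```

Call:
apply_moves([
  {"x":0,"y":0,"z":0.3,"wx":0,"wy":0,"wz":0},
  {"x":0,"y":0,"z":0.6,"wx":0,"wy":0,"wz":0},
  {"x":0,"y":0,"z":0.78,"wx":0,"wy":0,"wz":0},
  {"x":0,"y":0,"z":0.78,"wx":0,"wy":0,"wz":0},
  {"x":0,"y":0,"z":0.78,"wx":0,"wy":0,"wz":0},
])

```text
t: 21.43
tcp_pos: [581.2, 280.4, 15.4]
eef_rot: [[-1.0, -0.0, -0.001], [-0.0, 1.0, -0.0], [0.001, -0.0, -1.0]]
force: [-0.1, 0.1, -0.1]
width: 85.1
grip_force: 0.0
```

Call:
apply_moves([
  {"x":0,"y":0,"z":0,"wx":0,"wy":0,"wz":0},
  {"x":0,"y":0,"z":0,"wx":0,"wy":0,"wz":0},
  {"x":0,"y":0,"z":0,"wx":0,"wy":0,"wz":0},
  {"x":0,"y":0,"z":0,"wx":0,"wy":0,"wz":0},
  {"x":0,"y":0,"z":0,"wx":0,"wy":0,"wz":0},
], hand=26, grip_force=90)

```text
t: 21.85
tcp_pos: [581.9, 280.7, 16.7]
eef_rot: [[-1.0, -0.0, 0.001], [-0.0, 1.0, 0.0], [-0.001, 0.0, -1.0]]
force: [-1.0, -0.8, 2.8]
width: 31.1
grip_force: 89.2
```

Call:
apply_moves([
  {"x":0,"y":0,"z":-0.15,"wx":0,"wy":0,"wz":0},
  {"x":0,"y":0,"z":-0.5,"wx":0,"wy":0,"wz":0},
  {"x":0,"y":0,"z":-1.2,"wx":0,"wy":0,"wz":0},
  {"x":0,"y":0,"z":-2,"wx":0,"wy":0,"wz":0},
  {"x":0,"y":0,"z":-2.8,"wx":0,"wy":0,"wz":0},
])

```text
t: 22.27
tcp_pos: [580.7, 280.2, 100.2]
eef_rot: [[-1.0, -0.001, -0.002], [-0.001, 1.0, -0.001], [0.002, -0.001, -1.0]]
force: [1.2, 0.1, -5.3]
width: 30.7
grip_force: 89.8
```

Call:
apply_moves([
  {"x":-0.1,"y":-0.4,"z":-0.1,"wx":0,"wy":0,"wz":0},
  {"x":-0.3,"y":-1.2,"z":-0.1,"wx":0,"wy":0,"wz":0},
  {"x":-0.5,"y":-2.2,"z":-0.1,"wx":0,"wy":0,"wz":0},
  {"x":-0.7,"y":-3.2,"z":0,"wx":0,"wy":0,"wz":0},
  {"x":-0.9,"y":-4.2,"z":0,"wx":0,"wy":0,"wz":0},
])

```text
t: 22.68
tcp_pos: [607.9, 152.7, 98.6]
eef_rot: [[-1.0, -0.001, -0.002], [-0.001, 1.0, -0.001], [0.002, -0.001, -1.0]]
force: [-0.4, -0.5, -6.0]
width: 30.7
grip_force: 90.0
```

Call:
apply_moves([
  {"x":-0.2,"y":-1,"z":0,"wx":0,"wy":0,"wz":0},
  {"x":-0.4,"y":-2,"z":0,"wx":0,"wy":0,"wz":0},
  {"x":-0.6,"y":-3,"z":0,"wx":0,"wy":0,"wz":0},
  {"x":-0.8,"y":-4,"z":0,"wx":0,"wy":0,"wz":0},
  {"x":-1.0,"y":-5,"z":0,"wx":0,"wy":0,"wz":0},
])

```text
t: 23.1
tcp_pos: [638.0, 2.5, 99.0]
eef_rot: [[-1.0, -0.0, -0.002], [-0.0, 1.0, -0.0], [0.002, -0.0, -1.0]]
force: [0.0, 0.2, -5.4]
width: 30.7
grip_force: 90.1
```

Call:
apply_moves([
  {"x":0,"y":-1,"z":0,"wx":0,"wy":0,"wz":0},
  {"x":-0.05,"y":-2,"z":0,"wx":0,"wy":0,"wz":0},
  {"x":-0.07,"y":-3,"z":0,"wx":0,"wy":0,"wz":0},
  {"x":-0.07,"y":-3.6,"z":0.2,"wx":0,"wy":0,"wz":0},
  {"x":-0.07,"y":-3.66,"z":0.7,"wx":0,"wy":0,"wz":0},
])

```text
t: 23.52
tcp_pos: [641.4, -110.0, 80.0]
eef_rot: [[-1.0, 0.004, 0.002], [0.004, 1.0, -0.003], [-0.002, -0.003, -1.0]]
force: [1.2, 0.5, -4.8]
width: 30.6
grip_force: 90.3
```

Call:
apply_moves([
  {"x":0,"y":0,"z":0.4,"wx":0,"wy":0,"wz":0},
  {"x":0,"y":0,"z":0.8,"wx":0,"wy":0,"wz":0},
  {"x":0,"y":0,"z":0.9,"wx":0,"wy":0,"wz":0},
  {"x":0,"y":0,"z":0.9,"wx":0,"wy":0,"wz":0},
])

```text
t: 23.85
tcp_pos: [639.5, -104.3, 49.8]
eef_rot: [[-1.0, -0.002, -0.004], [-0.002, 1.0, 0.001], [0.004, 0.001, -1.0]]
force: [-0.3, 0.1, -4.9]
width: 30.8
grip_force: 90.2
```

Run:
```python
from h import *
im,d=bot.grab_frame("side")
s=bot.read_state(); print(np.round(s["tcp_pos"],1),s["force"],s["width"])
u,v=px("side",(620,-150,30)); save(cv2.resize(im[v-55:v+55,u-70:u+70],(763,600),interpolation=cv2.INTER_CUBIC),"p6.png")
```

```text
[ 640.3 -104.3   51.1] [-0.25934766 -0.07988506 -5.47394619] 31.165329374056054
```

View pics/p6.png

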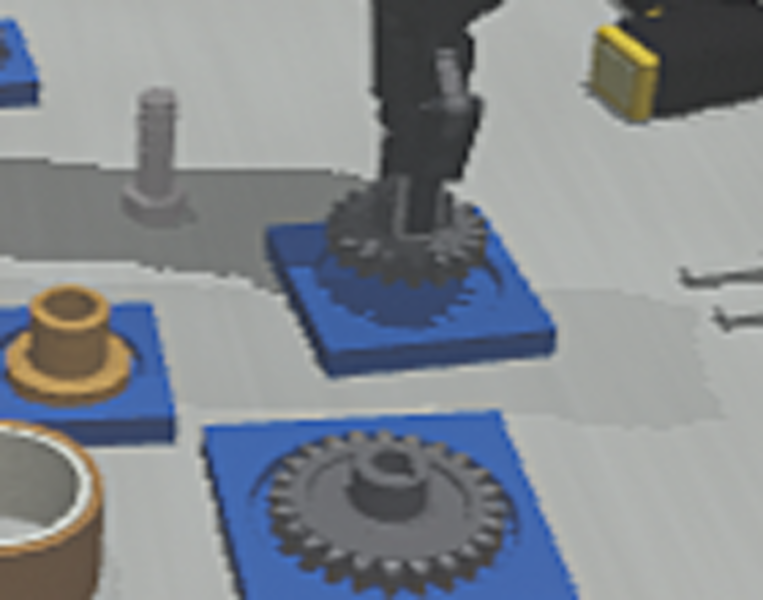

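The crop shows the large gear seated in its pocket (388,500) and the medium gear over its nest (408,230). The bolt stands at (155,160). I lower the medium gear.

Call:
apply_moves([
  {"x":0,"y":-0.03,"z":0.3,"wx":0,"wy":0,"wz":0},
  {"x":0,"y":-0.03,"z":0.6,"wx":0,"wy":0,"wz":0},
  {"x":0,"y":-0.03,"z":0.78,"wx":0,"wy":0,"wz":0},
  {"x":0,"y":-0.03,"z":0.82,"wx":0,"wy":0,"wz":0},
  {"x":0,"y":-0.03,"z":0.82,"wx":0,"wy":0,"wz":0},
])

```text
t: 24.32
tcp_pos: [640.3, -105.9, 26.4]
eef_rot: [[-1.0, -0.001, -0.001], [-0.001, 1.0, 0.0], [0.001, 0.0, -1.0]]
force: [-0.1, -0.9, -5.9]
width: 30.7
grip_force: 90.2
```

Call:
apply_moves([
  {"x":0,"y":0,"z":0.04,"wx":0,"wy":0,"wz":0},
  {"x":0,"y":0,"z":0.04,"wx":0,"wy":0,"wz":0},
  {"x":0,"y":0,"z":0.04,"wx":0,"wy":0,"wz":0},
])

```text
t: 24.57
tcp_pos: [641.1, -106.1, 26.5]
eef_rot: [[-1.0, -0.0, 0.001], [-0.0, 1.0, -0.0], [-0.001, -0.0, -1.0]]
force: [-0.4, -0.3, -6.4]
width: 31.0
grip_force: 90.2
```

Call:
apply_moves([
  {"x":0,"y":0,"z":0.05,"wx":0,"wy":0,"wz":0},
  {"x":0,"y":0,"z":0.05,"wx":0,"wy":0,"wz":0},
  {"x":0,"y":0,"z":0.05,"wx":0,"wy":0,"wz":0},
])

```text
t: 24.82
tcp_pos: [641.1, -106.1, 24.8]
eef_rot: [[-1.0, -0.001, 0.0], [-0.001, 1.0, -0.0], [-0.0, -0.0, -1.0]]
force: [0.6, 0.3, -5.4]
width: 30.8
grip_force: 90.3
```

Call:
apply_moves([
  {"x":0,"y":0,"z":0.04,"wx":0,"wy":0,"wz":0},
  {"x":0,"y":0,"z":0.04,"wx":0,"wy":0,"wz":0},
  {"x":0,"y":0,"z":0.04,"wx":0,"wy":0,"wz":0},
])

```text
t: 25.07
tcp_pos: [641.1, -106.1, 24.7]
eef_rot: [[-1.0, -0.0, 0.001], [-0.0, 1.0, -0.0], [-0.001, -0.0, -1.0]]
force: [-3.4, 0.8, 5.5]
width: 30.9
grip_force: 91.0
```

Contact. I release, retract and check.

Call:
apply_moves([
  {"x":0,"y":0,"z":0,"wx":0,"wy":0,"wz":0},
  {"x":0,"y":0,"z":0,"wx":0,"wy":0,"wz":0},
  {"x":0,"y":0,"z":0,"wx":0,"wy":0,"wz":0},
  {"x":0,"y":0,"z":0,"wx":0,"wy":0,"wz":0},
  {"x":0,"y":0,"z":0,"wx":0,"wy":0,"wz":0},
], hand=85)

```text
t: 25.48
tcp_pos: [641.1, -106.1, 23.4]
eef_rot: [[-1.0, -0.001, 0.0], [-0.001, 1.0, -0.0], [-0.0, -0.0, -1.0]]
force: [0.6, -0.2, -0.2]
width: 84.7
grip_force: 0.0
```

Call:
apply_moves([
  {"x":0,"y":0,"z":-0.3,"wx":0,"wy":0,"wz":0},
  {"x":0,"y":0,"z":-1,"wx":0,"wy":0,"wz":0},
  {"x":0,"y":0,"z":-2.3,"wx":0,"wy":0,"wz":0},
  {"x":0,"y":0,"z":-3.6,"wx":0,"wy":0,"wz":0},
  {"x":0,"y":0,"z":-4.8,"wx":0,"wy":0,"wz":0},
])

```text
t: 25.9
tcp_pos: [640.7, -106.0, 170.1]
eef_rot: [[-1.0, -0.001, 0.001], [-0.001, 1.0, -0.0], [-0.001, -0.0, -1.0]]
force: [1.8, 0.1, 1.1]
width: 84.9
grip_force: 0.0
```

Run:
```python
from h import *
im,d=bot.grab_frame("side"); P=cloud("side",d)
for k in "gear_large gear_medium bushing pinion jar bolt".split():
    for r in bot.landmark_of("side",k)[:1]: print(k,round(r["score"],2),np.round(r["location"]))
for k,c,R,top in (("L",(590,-292),18,42),("M",(641,-106),18,42),("B",(462,-166),20,48),("P",(437,148.5),15,48)):
    r=np.hypot(P[...,0]-c[0],P[...,1]-c[1]); q=P[(d>0)&(r<R)]; z=np.percentile(q[:,2],92); print(k,"top z",round(z,1),"expect",top)
s=bot.read_state(); print(np.round(s["tcp_pos"],1),s["t"])
u,v=px("side",(540,-60,30)); save(cv2.resize(im[v-80:v+90,u-100:u+110],(741,600),interpolation=cv2.INTER_CUBIC),"p7.png")
```

```text
gear_large 0.62 [ 594. -293.    8.]
gear_medium 0.9 [ 640. -108.    4.]
bushing 0.73 [ 466. -167.    8.]
pinion 0.54 [442. 145.   8.]
jar 0.53 [425. 305.  -0.]
bolt 0.75 [528. -10.  -0.]
L top z 42.7 expect 42
M top z 280.7 expect 42
B top z 48.1 expect 48
P top z 49.4 expect 48
[ 640.1 -105.9  166. ] 26.25
```

View pics/p7.png

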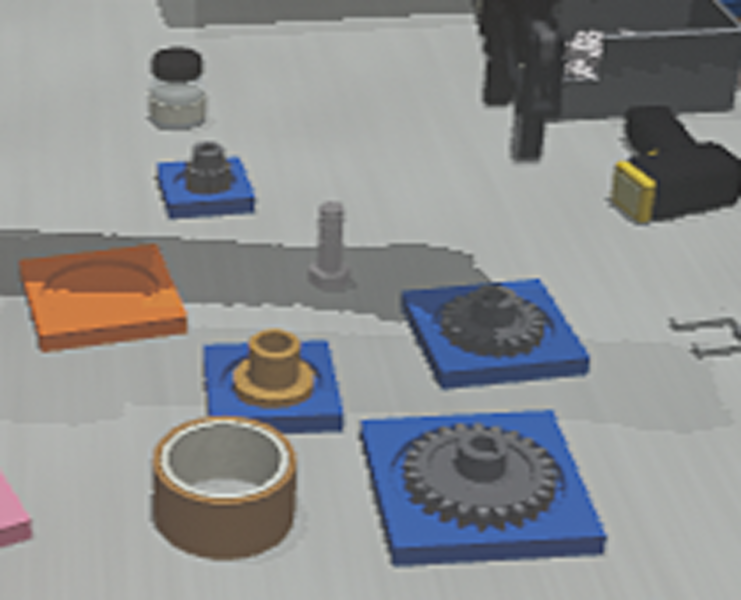

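All four parts sit flat in their blue pockets: pinion (208,168), bushing (274,370), medium gear (493,320) and large gear (482,475). The jar (178,90) and bolt (330,245) are still standing in place. I hand the job in.

```bash
python3 -c "
from cell import bot
print(bot.finish_job())"
```

```text
the job is handed in; nothing more can be done
None
```

All four parts lie flat, hub or body up, in their matching blue nests, the jar and bolt stand where they were, and the job is handed in at about 26 s on the robot's clock.

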